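Find the rocking tub lid and press it home

TASK

One of the four identical wooden lids on the white storage tubs is not seated: press down near the edge of one lid after another until you find the one that rocks. Then press that lid in the middle until it is fully home and level, and finish with the fingertips still pressing it down. Grasp and lift nothing, leave the tubs standing where they are, and do not disturb the timer and jars behind them.

Things in the scene. Friction and masses are not known exactly. Their poses are not given: they have to be found in the camera images.
- lid_a: one of four identical round wooden lids, each on a white round tub on the worktop. Lid 94 mm across, 20 mm thick, flat top; origin at the centre of its top face, z up. The lid overhangs the tub (86 mm across, 0.9 kg, standing freely, lid tops 81 to 83 mm above the worktop). The letters do not tell which lid is loose; three are seated and rigid. More under lid_b, lid_c, lid_d
- lid_b: a lid like lid_a, same origin. How the four are told apart: lid tops start 81 to 83 mm above the worktop, the loose one in the midst of that, and at rest all lie level, so only pressing shows which is loose: the seated ones give less than 1 mm. A lid may give no pose reading while the fingers touch it
- lid_c: a lid like lid_a, same origin. How the loose one behaves, whichever it is: it rides on a springy gasket. Pressed with 3 to 6 N about 36 mm from its centre, on any side, that side dips about 4 to 5 mm (tilt about 0.15 rad) and springs back level when let go; pressed there it does not seat
- lid_d: a lid like lid_a, same origin. How the loose one is seated, whichever it is: pressed within about 10 mm of its centre with about 12 N or more it slides 6 mm down onto a hard stop (top then about 76 mm above the worktop), stays there and rocks no more
- kitchen_timer: bystander: round kitchen timer, white with a red top, 60 mm across, 48 mm high, origin at the centre of its underside; stands behind the tubs
- mustard_jar: bystander: glass jar with a white lid, 59 mm across, 103 mm high, origin at the centre of its underside; stands behind the tubs
- spice_jar_b: bystander: slim jar with a black cap, 41 mm across, 105 mm high, origin at the centre of its underside; stands behind the tubs
Mind the look-alikes: they are no part of the job. Leave any green or pink look-alike of the part that bears lid_d alone.

How it is judged:
On the way, in this order (a step that is already met when the one before it is completed fails the run):
1. the loose lid is found: pressed with the fingers near its edge, it tips by more than 0.04 rad (((angle between lid_a's own z axis and vertical above 0.04 rad and contact force between the fingers and lid_a above 0.3 N) or (angle between lid_b's own z axis and vertical above 0.04 rad and contact force between the fingers and lid_b above 0.3 N) or (angle between lid_c's own z axis and vertical above 0.04 rad and contact force between the fingers and lid_c above 0.3 N) or (angle between lid_d's own z axis and vertical above 0.04 rad and contact force between the fingers and lid_d above 0.3 N))), for 0.05 s.
2. the loose lid is pressed down onto its seat and level (((height (world z) of lid_a below 0.079 m and angle between lid_a's own z axis and vertical below 0.03 rad) or (height (world z) of lid_b below 0.079 m and angle between lid_b's own z axis and vertical below 0.03 rad) or (height (world z) of lid_c below 0.079 m and angle between lid_c's own z axis and vertical below 0.03 rad) or (height (world z) of lid_d below 0.079 m and angle between lid_d's own z axis and vertical below 0.03 rad))), for 0.2 s.
At the end, for the whole second after the job is handed in: the lid that rocked is on its seat (at least 3 of its 6 mm down), level to 0.03 rad and still, and the fingers still press it with more than 1 N; all tubs are upright and, like the bystanders, within 30 mm of where they stood (((height (world z) of lid_a below 0.079 m and angle between lid_a's own z axis and vertical below 0.03 rad and contact force between the fingers and lid_a above 1 N and linear speed of lid_a below 0.02 m/s) or (height (world z) of lid_b below 0.079 m and angle between lid_b's own z axis and vertical below 0.03 rad and contact force between the fingers and lid_b above 1 N and linear speed of lid_b below 0.02 m/s) or (height (world z) of lid_c below 0.079 m and angle between lid_c's own z axis and vertical below 0.03 rad and contact force between the fingers and lid_c above 1 N and linear speed of lid_c below 0.02 m/s) or (height (world z) of lid_d below 0.079 m and angle between lid_d's own z axis and vertical below 0.03 rad and contact force between the fingers and lid_d above 1 N and linear speed of lid_d below 0.02 m/s)) and angle between each of lid_a, lid_b, lid_c, lid_d's own z axis and vertical below 0.05 rad and distance of each of lid_a, lid_b, lid_c, lid_d, kitchen_timer, mustard_jar, spice_jar_b from where it was at the start of the episode below 0.03 m); the arm keeps its last pose, push and grip.
It fails at once if a tub or its lid is lifted (by more than about 15 mm) (height (world z) of any of lid_a, lid_b, lid_c, lid_d above 0.098 m).
It fails at once if a tub is tipped by more than 0.25 rad or shoved more than 40 mm (angle between any of lid_a, lid_b, lid_c, lid_d's own z axis and vertical above 0.25 rad or distance of any of lid_a, lid_b, lid_c, lid_d from where it was at the start of the episode above 0.04 m).
It fails at once if a bystander is moved, lifted or knocked by more than 30 mm (distance of any of kitchen_timer, mustard_jar, spice_jar_b from where it was at the start of the episode above 0.03 m).
It also fails if it takes over 51 s, if anything falls off the work surface, if the arm or the gripper's body presses on something with over 40 N, if the wrist force passes 120 N, or if a joint passes its speed limit or range.

ROBOT

A 6-joint arm with a two-finger parallel gripper is mounted at the origin on a cart in front of the work surface, level with it; the furniture and walls round the work are solid. World frame = base frame: x ahead of the robot, y to its left, z up, the work surface at z = 0. Lengths are in m, angles in rad, forces in N, time in s.
With the tool pointing down it reaches from about 0.3 to 1 m from the base axis. Payload 5.1 kg.
Tool frame: the origin (TCP) lies midway between the tips of the shut fingers; the grasp point (between the pads) lies 19 mm behind it; z points along the fingers, y is the line along which they close (so a half turn about z gives the same grasp; the last joint's range is limited). The gripper opens to 95 mm and grips with 3 to 60 N. Pads are 20 mm wide; open, the fingers measure 119 mm over their backs; the gripper's body (75 mm by 180 mm) begins 59 mm behind the grasp point.
Start: joints at [1.151, 0.124, 1.65, -0, 1.367, -0.083], TCP at [0.215, 0.613, 0.215] pointing down, gripper open.
Joint ranges: [-2.61, 2.61], [-1.02, 2.33], [0.03, 2.71], [-1.35, 4.49], [0.32, 2.68], [-2.91, 2.91]. Speed limits (rad/s): [2.57, 2.57, 3.14, 3.14, 3.14, 3.14].

INTERFACE

Orientations are given as a unit quaternion [x, y, z, w].
In Python, from station import bot gives the robot as it stands. The module is installed in compiled form; this text tells all that it offers.
- The arm moves only by the shell command python3 -m creep 'ROWS'. ROWS is JSON, a list of rows, each an object of numbers: "dx", "dy", "dz": the shift along the tool's x, y, z as a fraction of full scale; "twist": the turn about the tool's z as a fraction of full scale; "hand": the opening in per cent of the stroke, from 0 (shut) to 100 (fully open). A call has 1 to 12 rows; each row is the pose to reach, as a shift and turn from the pose commanded when the call began, along the tool's axes at that moment, turning the shorter way round; what a row does not reach only later rows make up. Full scale, the value 1, is 250 mm for a shift and pi rad for a turn. A row lasts 1/10 s, in which the tool goes at most 50 mm and 8.59 degrees, less where a joint would pass 70% of its speed; a pose out of reach is approached as far as the arm can. A call with a number of a shift or a turn outside -1 to 1 is refused whole. A call with a gripper value outside its range is refused whole. The fingers move at their own pace and stop on an object; the grip force is fixed at half the most. Time passes only in rows, so rows that repeat a pose let the fingers close. It gives the time, the measured TCP pose, the force, the opening and the grip force at its end, in the units of the state.
- bot.sense(): the state, without advancing time (a new reading comes with each control period).
- bot.grab_frame(name): name is "scene" or "top"; returns the picture (420x560x3 uint8, red, green, blue); there is no depth.
- bot.camera_info(name): a dict with "camera_matrix" (3x3 intrinsics, pixels), "position" and "rotation" of the camera in the world. Camera axes: x right, y down, z forward; pixel columns grow to the right and rows downward; lengths in m; the calibration is good to about 2 mm. A picture is of the moment at which its call begins. camera_info takes no time and is no camera call.
- bot.finish_job(): hands the job in; it is judged then, once.
The state is a dict: "time_s": time; "joint_positions": joint angles; "joint_velocities": joint speeds; "effort": joint torques, N m; "tcp_pos": TCP position; "tcp_rot": TCP orientation; "contact_force": force on the tool from outside, world axes, zero at the start; "wrist_torque": the same for the moment, N m; "opening": opening from 0.0 (shut) to 1.0 (fully open); "finger_force": force on a finger pad.
Only numpy, scipy, OpenCV 4.12 (cv2) and the standard library are available. Lean on these libraries where they do the work, as an engineer would, in place of code of your own. Each camera call takes 0.05 s, during which the arm holds its last target. There are 200 camera calls.

## Working session

There is one attempt and no reset: what is moved stays moved. The work goes in short steps, Python scripts to look and compute and a shell command to move; the robot and the scene stay as the last step left them, time stands still between calls to the robot, and variables do not carry over. Pictures are saved under pics/ and viewed, at most 10 in all, crops included, and the job is handed in when it is done.

```bash
mkdir -p pics; python3 - <<'E'
from station import bot
import cv2
for n in("scene","top"):
    f=bot.grab_frame(n); cv2.imwrite(f"pics/{n}0.png",f[:,:,::-1])
    c=bot.camera_info(n); print(n,c)
print(bot.sense())
E
```

```text
scene {'camera_matrix': array([[390.65865148,   0.        , 270.78227529],
       [  0.        , 390.65865148, 216.81064147],
       [  0.        ,   0.        ,   1.        ]]), 'position': array([ 0.20067675, -0.4123204 ,  0.76846988]), 'rotation': array([ 0.88212698, -0.3028379 ,  0.11948515, -0.34038876])}
top {'camera_matrix': array([[504.23632435,   0.        , 272.68309985],
       [  0.        , 504.23632435, 209.57100488],
       [  0.        ,   0.        ,   1.        ]]), 'position': array([0.34923279, 0.08486039, 1.26710847]), 'rotation': array([-0.66232886,  0.74185332, -0.07756764,  0.07040871])}
{'time_s': 0.1, 'joint_positions': array([ 1.15144067e+00,  1.24452140e-01,  1.65152118e+00,  1.29223532e-05,
        1.36752381e+00, -8.25850055e-02]), 'joint_velocities': array([-0.0003917 , -0.00079673, -0.00355678,  0.0002912 , -0.00011987,
       -0.00126728]), 'effort': array([ 3.98273960e-04, -4.18883479e+01, -3.61096823e+01,  7.77877774e-02,
        4.61919559e-02, -6.75497085e-05]), 'tcp_pos': array([0.21456357, 0.61294892, 0.21351167]), 'tcp_rot': array([ 1.67591944e-01,  9.85855990e-01, -9.20835991e-04, -2.42611562e-04]), 'contact_force': array([-0.24424616,  0.17206612,  0.58050542]), 'wrist_torque': array([-0.03120124,  0.01301273,  0.02416753]), 'finger_force': 0.0, 'opening': 1.0038214395909983}
```

View pics/top0.png

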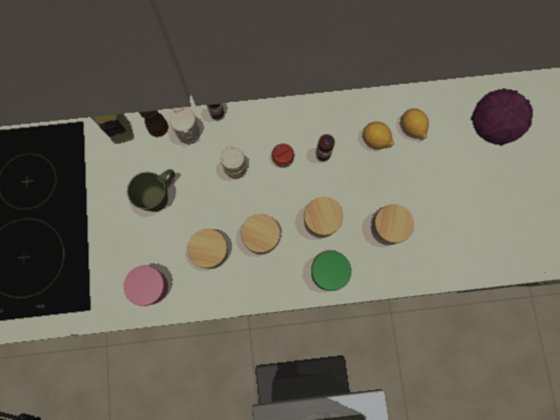

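View pics/scene0.png

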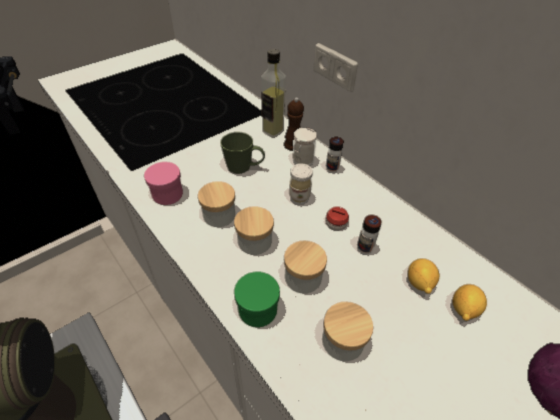

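Top view: the wooden lids are at about (208,248), (260,233), (323,216) and (394,224). The green (331,271) and pink (146,285) tubs are the decoys, and the timer and jars sit behind.

```bash
cat > h.py <<'E'
from station import bot
import numpy as np, cv2
from scipy.spatial.transform import Rotation as R
def px2w(n,u,v,z):
    c=bot.camera_info(n); K=c["camera_matrix"]
    d=R.from_quat(c["rotation"]).as_matrix()@np.linalg.solve(K,[u,v,1]); p=c["position"]
    return p+d*(z-p[2])/d[2]
def lids(n,f):
    h=cv2.cvtColor(f,cv2.COLOR_RGB2HSV)
    m=cv2.inRange(h,(10,70,90),(22,190,255))
    m=cv2.morphologyEx(m,cv2.MORPH_OPEN,np.ones((5,5)))
    for k in cv2.findContours(m,0,2)[0]:
        if cv2.contourArea(k)<500: continue
        (u,v),ax,_=cv2.fitEllipse(cv2.convexHull(k))
        print(n,round(u),round(v),np.round(ax),px2w(n,u,v,.082).round(4))
def off(x,y,z,opening=None):
    s=bot.sense(); r=R.from_quat(s["tcp_rot"])
    d=r.inv().apply(np.array([x,y,z])-s["tcp_pos"])/.25
    return d.round(4)
E
python3 - <<'E'
from h import *
for n in("scene","top"): lids(n,cv2.imread(f"pics/{n}0.png")[:,:,::-1])
print(R.from_quat(bot.sense()["tcp_rot"]).as_matrix().round(3))
E
```

```text
scene 348 325 [46. 51.] [ 0.5321 -0.2307  0.082 ]
scene 469 301 [33. 37.] [ 0.76   -0.3435  0.082 ]
scene 423 274 [30. 34.] [ 0.7416 -0.2462  0.082 ]
scene 305 259 [38. 43.] [ 0.5695 -0.0646  0.082 ]
scene 253 222 [33. 40.] [0.5441 0.0892 0.082 ]
scene 216 196 [29. 38.] [0.5238 0.2182 0.082 ]
top 207 248 [38. 40.] [0.5259 0.2234 0.082 ]
top 260 233 [38. 39.] [0.5471 0.0946 0.082 ]
top 394 223 [37. 39.] [ 0.5347 -0.2257  0.082 ]
top 323 216 [37. 39.] [ 0.5716 -0.0599  0.082 ]
top 378 134 [24. 31.] [ 0.7601 -0.2232  0.082 ]
top 416 122 [24. 31.] [ 0.7814 -0.3221  0.082 ]
[[-0.944  0.33  -0.001]
 [ 0.33   0.944 -0.002]
 [ 0.    -0.002 -1.   ]]
```

```bash
python3 - <<'E'
from h import *
print(off(.488,.221,.14),off(.488,.221,.095))
E
```

```text
[-1.5504 -1.1177  0.2959] [-1.5505 -1.1174  0.4759]
```

```bash
python3 -m creep '[{"dx":-0.15,"dy":-0.11,"hand":0},{"dx":-0.3,"dy":-0.22,"hand":0},{"dx":-0.45,"dy":-0.33,"hand":0},{"dx":-0.6,"dy":-0.44,"hand":0},{"dx":-0.78,"dy":-0.56,"hand":0},{"dx":-0.78,"dy":-0.56,"hand":0}]'; python3 - <<'E'
from h import *
print(off(.488,.221,.12))
E
```

```text
[-1.5504 -1.1176  0.3759]invalid input at $[0]: expected keys dx, dy, dz, twist, hand
```

```bash
python3 -m creep '[{"dx":-0.15,"dy":-0.11,"dz":0,"twist":0,"hand":0},{"dx":-0.3,"dy":-0.22,"dz":0,"twist":0,"hand":0},{"dx":-0.45,"dy":-0.33,"dz":0,"twist":0,"hand":0},{"dx":-0.6,"dy":-0.44,"dz":0,"twist":0,"hand":0},{"dx":-0.78,"dy":-0.56,"dz":0,"twist":0,"hand":0},{"dx":-0.78,"dy":-0.56,"dz":0,"twist":0,"hand":0}]'; python3 - <<'E'
from h import *
print(off(.488,.221,.12))
E
```

```text
time_s: 0.7
tcp_pos: [0.3549, 0.4132, 0.2142]
tcp_rot: [0.17, 0.985, -0.001, 0.0]
contact_force: [-0.5, -0.1, -0.8]
opening: 0.548
finger_force: 0.0
[-0.7593 -0.5452  0.3783]
```

```bash
python3 -m creep '[{"dx":-0.15,"dy":-0.11,"dz":0,"twist":0,"hand":0},{"dx":-0.3,"dy":-0.22,"dz":0.05,"twist":0,"hand":0},{"dx":-0.45,"dy":-0.33,"dz":0.1,"twist":0,"hand":0},{"dx":-0.6,"dy":-0.44,"dz":0.2,"twist":0,"hand":0},{"dx":-0.76,"dy":-0.545,"dz":0.3,"twist":0,"hand":0},{"dx":-0.76,"dy":-0.545,"dz":0.37,"twist":0,"hand":0},{"dx":-0.76,"dy":-0.545,"dz":0.37,"twist":0,"hand":0},{"dx":-0.76,"dy":-0.545,"dz":0.37,"twist":0,"hand":0}]'; python3 - <<'E'
from h import *
print(off(.488,.221,.086))
for n in("scene","top"): cv2.imwrite(f"pics/{n}1.png",bot.grab_frame(n)[:,:,::-1])
E
```

```text
time_s: 1.5
tcp_pos: [0.4863, 0.2261, 0.1219]
tcp_rot: [0.167, 0.986, -0.0, -0.001]
contact_force: [-0.5, 1.1, -0.2]
opening: 0.006
finger_force: 0.0
[-0.0131 -0.0169  0.1435]
```

View pics/scene1.png

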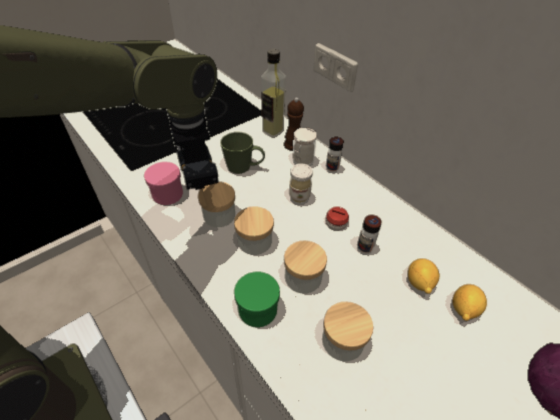

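Fingers are shut, hovering over the near rim of the first lid (217,190). I'll descend.

```bash
python3 -m creep '[{"dx":-0.01,"dy":-0.01,"dz":0.07,"twist":0,"hand":0},{"dx":-0.01,"dy":-0.01,"dz":0.11,"twist":0,"hand":0},{"dx":-0.01,"dy":-0.01,"dz":0.14,"twist":0,"hand":0},{"dx":-0.01,"dy":-0.01,"dz":0.14,"twist":0,"hand":0},{"dx":-0.01,"dy":-0.01,"dz":0.14,"twist":0,"hand":0}]'; python3 -m creep '[{"dx":0,"dy":0,"dz":0.008,"twist":0,"hand":0},{"dx":0,"dy":0,"dz":0.016,"twist":0,"hand":0},{"dx":0,"dy":0,"dz":0.016,"twist":0,"hand":0}]';python3 -m creep '[{"dx":0,"dy":0,"dz":0.004,"twist":0,"hand":0},{"dx":0,"dy":0,"dz":0.008,"twist":0,"hand":0},{"dx":0,"dy":0,"dz":0.008,"twist":0,"hand":0}]'
```

```text
time_s: 2.1
tcp_pos: [0.4885, 0.2227, 0.0875]
tcp_rot: [0.167, 0.986, 0.0, 0.0]
contact_force: [-0.6, -0.4, 0.3]
opening: -0.0
finger_force: 0.0
time_s: 2.4
tcp_pos: [0.4884, 0.2223, 0.0831]
tcp_rot: [0.168, 0.986, -0.0, -0.0]
contact_force: [0.4, -0.9, -0.2]
opening: 0.004
finger_force: 0.0
time_s: 2.7
tcp_pos: [0.4883, 0.2222, 0.0811]
tcp_rot: [0.168, 0.986, -0.0, -0.0]
contact_force: [-1.8, -0.3, 0.6]
opening: 0.005
finger_force: 0.5
```

```bash
python3 -m creep '[{"dx":0,"dy":0,"dz":0.004,"twist":0,"hand":0},{"dx":0,"dy":0,"dz":0.008,"twist":0,"hand":0},{"dx":0,"dy":0,"dz":0.008,"twist":0,"hand":0}]'
```

```text
time_s: 3.0
tcp_pos: [0.4882, 0.2223, 0.0791]
tcp_rot: [0.168, 0.986, -0.0, -0.0]
contact_force: [-3.0, -0.7, 2.0]
opening: 0.006
finger_force: 1.4
```

```bash
python3 -m creep '[{"dx":0,"dy":0,"dz":0.004,"twist":0,"hand":0},{"dx":0,"dy":0,"dz":0.004,"twist":0,"hand":0}]'; python3 -m creep '[{"dx":0,"dy":0,"dz":0.004,"twist":0,"hand":0},{"dx":0,"dy":0,"dz":0.004,"twist":0,"hand":0}]'; python3 - <<'E'
from h import *
for n in("scene","top"):
  f=bot.grab_frame(n);cv2.imwrite(f"pics/{n}2.png",f[:,:,::-1])
  a=cv2.imread(f"pics/{n}2.png"); 
s=cv2.imread("pics/scene2.png")[140:250,130:290]; cv2.imwrite("pics/c2.png",cv2.resize(s,None,fx=5,fy=5,interpolation=2)[:,:800])
E
```

```text
time_s: 3.2
tcp_pos: [0.4879, 0.2223, 0.078]
tcp_rot: [0.168, 0.986, -0.0, -0.001]
contact_force: [-4.8, -0.7, 4.5]
opening: 0.003
finger_force: 2.1
time_s: 3.4
tcp_pos: [0.4879, 0.2223, 0.0773]
tcp_rot: [0.168, 0.986, -0.0, -0.001]
contact_force: [-4.9, -0.7, 4.9]
opening: 0.005
finger_force: 3.1
```

View pics/c2.png

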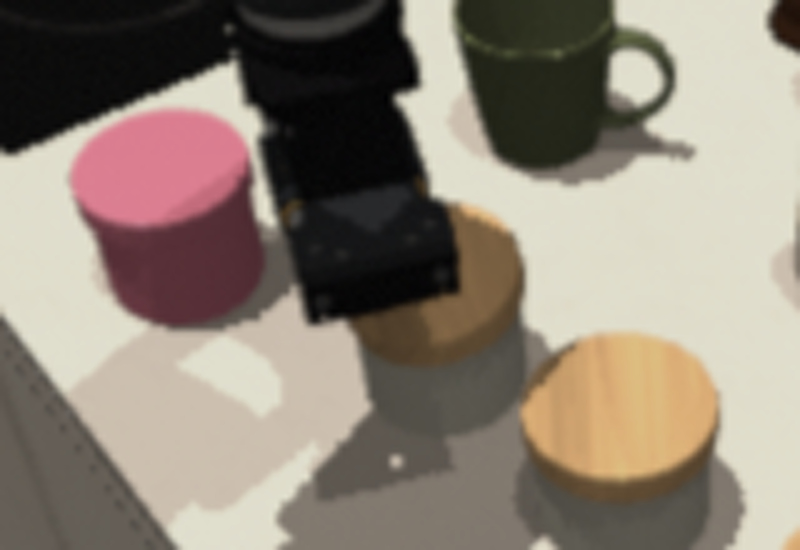

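The crop shows the fingertips on the near-left rim of lid 1 (about 360,300). It has given 4 to 5 mm under 5 N, which suggests it is the loose one. I'll press lid 2 for comparison.

```bash
python3 -m creep '[{"dx":0,"dy":0,"dz":-0.06,"twist":0,"hand":0},{"dx":0,"dy":0,"dz":-0.12,"twist":0,"hand":0},{"dx":0,"dy":0,"dz":-0.12,"twist":0,"hand":0}]'; python3 - <<'E'
from h import *
print(off(.511,.092,.088))
E
```

```text
time_s: 3.8
tcp_pos: [0.4912, 0.2231, 0.111]
tcp_rot: [0.168, 0.986, 0.002, 0.003]
contact_force: [0.5, 0.3, 0.3]
opening: 0.005
finger_force: 0.0
[-0.2477 -0.4692  0.0914]
```

```bash
python3 -m creep '[{"dx":-0.08,"dy":-0.15,"dz":0,"twist":0,"hand":0},{"dx":-0.16,"dy":-0.3,"dz":0,"twist":0,"hand":0},{"dx":-0.25,"dy":-0.47,"dz":0,"twist":0,"hand":0},{"dx":-0.25,"dy":-0.47,"dz":0.05,"twist":0,"hand":0},{"dx":-0.25,"dy":-0.47,"dz":0.09,"twist":0,"hand":0},{"dx":-0.25,"dy":-0.47,"dz":0.09,"twist":0,"hand":0},{"dx":-0.25,"dy":-0.47,"dz":0.09,"twist":0,"hand":0}]'; python3 -m creep '[{"dx":0,"dy":0,"dz":0.008,"twist":0,"hand":0},{"dx":0,"dy":0,"dz":0.016,"twist":0,"hand":0},{"dx":0,"dy":0,"dz":0.016,"twist":0,"hand":0}]'
```

```text
time_s: 4.5
tcp_pos: [0.508, 0.0919, 0.084]
tcp_rot: [0.167, 0.986, -0.0, -0.001]
contact_force: [-0.3, 0.7, 0.5]
opening: 0.003
finger_force: 0.0
time_s: 4.8
tcp_pos: [0.509, 0.0916, 0.0815]
tcp_rot: [0.167, 0.986, 0.0, 0.0]
contact_force: [-0.5, 0.4, 2.4]
opening: 0.005
finger_force: 1.5
```

```bash
python3 -m creep '[{"dx":0,"dy":0,"dz":0.004,"twist":0,"hand":0},{"dx":0,"dy":0,"dz":0.004,"twist":0,"hand":0}]';python3 -m creep '[{"dx":0,"dy":0,"dz":0.004,"twist":0,"hand":0},{"dx":0,"dy":0,"dz":0.004,"twist":0,"hand":0}]'
```

```text
time_s: 5.0
tcp_pos: [0.5091, 0.0916, 0.0815]
tcp_rot: [0.167, 0.986, 0.001, 0.0]
contact_force: [-4.1, 1.0, 9.0]
opening: -0.002
finger_force: 4.4
time_s: 5.2
tcp_pos: [0.5091, 0.0916, 0.0814]
tcp_rot: [0.167, 0.986, 0.001, 0.0]
contact_force: [-6.9, 1.5, 14.3]
opening: 0.003
finger_force: 7.1
```

Lid 2 is rigid: 14 N with no give. Lid 1 is therefore the loose one and has already been tipped. I'll go to its centre.

```bash
python3 -m creep '[{"dx":0,"dy":0,"dz":-0.06,"twist":0,"hand":0},{"dx":0,"dy":0,"dz":-0.12,"twist":0,"hand":0},{"dx":0,"dy":0,"dz":-0.12,"twist":0,"hand":0}]'; python3 - <<'E'
from h import *
print(off(.525,.221,.09))
E
```

```text
time_s: 5.5
tcp_pos: [0.5107, 0.091, 0.1118]
tcp_rot: [0.167, 0.986, 0.001, 0.003]
contact_force: [0.3, 0.1, 0.2]
opening: 0.003
finger_force: 0.0
[0.1182 0.5096 0.0877]
```

```bash
python3 -m creep '[{"dx":0.04,"dy":0.17,"dz":0,"twist":0,"hand":0},{"dx":0.08,"dy":0.34,"dz":0,"twist":0,"hand":0},{"dx":0.12,"dy":0.51,"dz":0,"twist":0,"hand":0},{"dx":0.12,"dy":0.51,"dz":0,"twist":0,"hand":0},{"dx":0.12,"dy":0.51,"dz":0,"twist":0,"hand":0},{"dx":0.12,"dy":0.51,"dz":0,"twist":0,"hand":0}]'; python3 - <<'E'
from h import *
print(off(.525,.221,.085))
for n in("scene","top"): lids(n,bot.grab_frame(n))
E
```

```text
time_s: 6.1
tcp_pos: [0.5221, 0.2203, 0.1082]
tcp_rot: [0.168, 0.986, -0.0, -0.0]
contact_force: [-1.6, 0.3, -0.4]
opening: 0.002
finger_force: 0.0
[-0.0098  0.0066  0.0928]
scene 348 325 [47. 51.] [ 0.5315 -0.2313  0.082 ]
scene 469 301 [33. 36.] [ 0.7601 -0.3434  0.082 ]
scene 423 274 [30. 34.] [ 0.7411 -0.2462  0.082 ]
scene 305 260 [39. 43.] [ 0.569  -0.0656  0.082 ]
scene 253 223 [34. 40.] [0.544 0.088 0.082]
top 261 233 [38. 39.] [0.5474 0.0935 0.082 ]
top 394 223 [38. 40.] [ 0.5346 -0.2252  0.082 ]
top 323 216 [38. 39.] [ 0.5715 -0.0598  0.082 ]
top 378 135 [24. 31.] [ 0.7594 -0.2228  0.082 ]
top 416 122 [24. 32.] [ 0.7805 -0.322   0.082 ]
```

```bash
python3 -m creep '[{"dx":-0.01,"dy":0.006,"dz":0.05,"twist":0,"hand":0},{"dx":-0.01,"dy":0.006,"dz":0.09,"twist":0,"hand":0},{"dx":-0.01,"dy":0.006,"dz":0.1,"twist":0,"hand":0},{"dx":-0.01,"dy":0.006,"dz":0.1,"twist":0,"hand":0}]'; python3 -m creep '[{"dx":0,"dy":0,"dz":0.008,"twist":0,"hand":0},{"dx":0,"dy":0,"dz":0.016,"twist":0,"hand":0},{"dx":0,"dy":0,"dz":0.016,"twist":0,"hand":0}]';python3 -m creep '[{"dx":0,"dy":0,"dz":0.008,"twist":0,"hand":0},{"dx":0,"dy":0,"dz":0.012,"twist":0,"hand":0},{"dx":0,"dy":0,"dz":0.012,"twist":0,"hand":0}]'
```

```text
time_s: 6.6
tcp_pos: [0.5248, 0.2212, 0.0827]
tcp_rot: [0.168, 0.986, -0.0, -0.001]
contact_force: [0.2, 0.8, 0.6]
opening: 0.004
finger_force: 0.0
time_s: 6.9
tcp_pos: [0.5255, 0.2217, 0.0806]
tcp_rot: [0.168, 0.986, 0.0, 0.0]
contact_force: [-1.8, -0.5, 4.3]
opening: 0.003
finger_force: 2.3
time_s: 7.2
tcp_pos: [0.5255, 0.2218, 0.0779]
tcp_rot: [0.168, 0.986, 0.0, 0.0]
contact_force: [-2.3, -2.2, 5.3]
opening: 0.004
finger_force: 3.0
```

```bash
python3 -m creep '[{"dx":0,"dy":0,"dz":0.008,"twist":0,"hand":0},{"dx":0,"dy":0,"dz":0.012,"twist":0,"hand":0},{"dx":0,"dy":0,"dz":0.012,"twist":0,"hand":0}]';python3 -m creep '[{"dx":0,"dy":0,"dz":0.004,"twist":0,"hand":0},{"dx":0,"dy":0,"dz":0.004,"twist":0,"hand":0},{"dx":0,"dy":0,"dz":0.004,"twist":0,"hand":0}]'
```

```text
time_s: 7.5
tcp_pos: [0.5256, 0.2216, 0.0761]
tcp_rot: [0.167, 0.986, -0.0, 0.0]
contact_force: [-6.5, -3.0, 12.7]
opening: 0.005
finger_force: 6.3
time_s: 7.8
tcp_pos: [0.5256, 0.2216, 0.076]
tcp_rot: [0.167, 0.986, -0.0, -0.0]
contact_force: [-8.0, -4.1, 16.7]
opening: 0.004
finger_force: 8.4
```

```bash
python3 -m creep '[{"dx":0,"dy":0,"dz":0.004,"twist":0,"hand":0},{"dx":0,"dy":0,"dz":0.004,"twist":0,"hand":0},{"dx":0,"dy":0,"dz":0.004,"twist":0,"hand":0},{"dx":0,"dy":0,"dz":0.004,"twist":0,"hand":0},{"dx":0,"dy":0,"dz":0.004,"twist":0,"hand":0}]'; python3 - <<'E'
from h import *
f=bot.grab_frame("scene")[140:250,130:290]; cv2.imwrite("pics/c3.png",cv2.resize(f,None,fx=5,fy=5,interpolation=2)[:,:,::-1])
E
```

```text
time_s: 8.3
tcp_pos: [0.5257, 0.2216, 0.076]
tcp_rot: [0.167, 0.986, -0.0, -0.0]
contact_force: [-9.1, -4.7, 20.9]
opening: 0.005
finger_force: 10.7
```

View pics/c3.png

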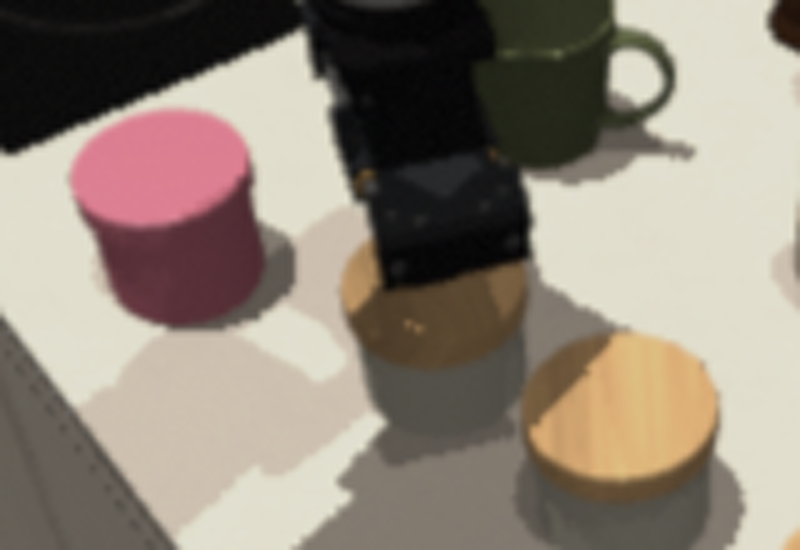

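The lid (435,300) is level and lower, with its rim closer to the tub than its neighbour's. The fingertips sit mid-lid with 21 N at z = 76 mm. I'm handing in.

```bash
python3 -c "
from station import bot
print(bot.finish_job())"
```

```text
the job is handed in; nothing more can be done
None
```

The loose lid was the leftmost of the four: it dipped 4–5 mm at its edge under about 5 N. I then pressed it in the middle down to its stop (top at 76 mm) and handed in the job with the fingertips still pressing at about 21 N; the hand-in gave no verdict.

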